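# Empty the battery hopper through its drop-bottom floor

### The arm

A 6-joint arm with a two-finger parallel gripper is mounted at the origin on the work surface. World frame = base frame: x ahead of the robot, y to its left, z up, the work surface at z = 0. Lengths are in mm, angles in degrees, forces in N, time in s.
With the tool pointing down it reaches from about 300 to 850 mm from the base axis. Payload 4.2 kg.
Tool frame: the origin (TCP) lies at the very end of the fingers, on their centre line; the grasp point (between the pads) lies 19 mm behind it; z points along the fingers, y is the line along which they close (so a half turn about z gives the same grasp; the last joint's range is limited). The gripper opens to 91 mm and grips with 3 to 60 N. Pads are 32 mm wide; open, the fingers measure 118 mm over their backs; the gripper's body (76 mm by 178 mm) begins 60 mm behind the grasp point.
Start: joints at [-1.146, 18.312, 89.639, -0, 72.044, -1.146], TCP at [575.016, 0, 213.976] pointing down, gripper open.
Joint ranges: [-177.97, 177.97], [-48.28, 115.42], [12.27, 149.76], [-77.06, 257.06], [2.81, 150.46], [-146.56, 146.56]. Speed limits (degrees/s): [147.25, 147.25, 180, 180, 180, 180].

### API

Orientations are given as [roll, pitch, yaw] about the fixed x, y, z axes, in that order (R = Rz(yaw) Ry(pitch) Rx(roll)).
In Python, from workcell import env, eyes gives the robot as it stands.
- The arm moves only by the tool send_rows, never from a script. Its argument "targets" is text: rows parted by semicolons, each of 7 numbers parted by spaces: the shift along the tool's x, y, z in m, then the turn, a rotation vector about the tool's x, y, z in degrees, then the opening in per cent of the stroke, from 0 (shut) to 100 (fully open). A call has 1 to 12 rows; each row is the pose to reach, as a shift and turn from the pose commanded when the call began, along the tool's axes at that moment; what a row does not reach only later rows make up. A row lasts 1/12 s, in which the tool goes at most 41.7 mm and 7.16 degrees, less where a joint would pass 70% of its speed; a pose out of reach is approached as far as the arm can. A call with a gripper value outside its range is refused whole. The fingers move at their own pace and stop on an object; "grip_force" is the grip in N (left out, the last holds). Time passes only in rows, so rows that repeat a pose let the fingers close. It gives the time, the measured TCP pose, the force, the opening and the grip force at its end, in the units of the state.
- env.state(): the state, without advancing time (a new reading comes with each control period).
- eyes.grab_frame(name): name is "scene" or "side" or "wrist"; returns a dict with "image" (480x640x3 uint8, blue, green, red), "fovy" (degrees; the focal length in pixels is half the picture's height over the tangent of half this angle, whatever the lens; pixels are square), "cx", "cy" (the principal point, pixels), "D" ([k1, k2, p1, p2, k3] as OpenCV has them; the pictures are not rectified), "eye" and "attitude" of the camera in the world. Camera axes: x right, y up, looking along -z (the intrinsics and any distortion apply to the point x, -y, -z); pixel columns grow to the right and rows downward; lengths in mm; the calibration is good to about 2 mm. A picture is of the moment at which its call begins. There is no depth.
- env.job_done(): hands the job in; it is judged then, once.
The state is a dict: "time_s": time; "qpos": joint angles; "qvel": joint speeds; "effort": joint torques, N m; "ee_pos": TCP position; "ee_rot": TCP orientation; "force": force on the tool from outside, world axes, zero at the start; "torque": the same for the moment, N m; "gripper_width": finger opening in mm; "gripper_force": force on a finger pad.
Only numpy, scipy, OpenCV 4.12 (cv2) and the standard library are available. Lean on these libraries where they do the work, as an engineer would, in place of code of your own. Each camera call takes 0.05 s, during which the arm holds its last target. There are 200 camera calls.

### The job

Empty the battery hopper: slide the steel tote all the way in under it, square against the back stop, and only then lift the hopper's latch so that the hinged floor drops open and all the battery packs fall into the tote. Then swing the floor shut again with its crank until the latch has caught it, and leave the tote with the packs standing under the hopper and the other things on the bench where they are.

Things in the scene. Friction and masses are not known exactly. Their poses are not given: they have to be found in the camera images.
- hopper: White sheet-steel drop-bottom hopper on a four-legged stand bolted to the bench. Origin: on the bench under its middle; x from the latch wall (robot side) to the hinge wall, y along the hinge, z up. The open-topped box is 126 (x) by 156 (y) mm outside; its floor is 220 mm, its rim 310 mm above the bench. The end plates at y = -77 and +77 mm are 210 mm wide (x) and stand on corner legs.
- entry (a point): Middle of the tote's way in under the hopper, on the bench at hopper (0, -108, 0) mm; axes as the hopper's. The tote enters towards +y between two guide angles 18 mm high, inner faces at x = -92 and +92 mm, flared outwards from y = -88 to -108 mm, and between the legs (186 mm apart, 215 mm clear height), up to a back stop 30 mm high with its face at y = +92 mm.
- dock (a point): The tote's docked place: point on the bench at hopper (0, -40, 0) mm, axes as the hopper's. A tote touching the back stop has its centre 2 mm beyond this point (+y), with its own x and y parallel to these; its grip strip then sticks out about 90 mm in front of the -y end plate.
- tote_mid (a point): Centre (37.5 mm above its underside) of the loose open-topped stainless tote, 170 (x) by 260 (y) by 75 mm high, walls and bottom 4 mm thick, 0.6 kg. Its y axis is its long axis; the grip strip is on its -y end. It stands on the bench off the hopper's open -y end, and slides easily.
- tote_grip (a point): Centre of the grey plastic grip strip along the top of the tote's -y end wall: 110 mm long (tote x), 12 mm thick (tote y), 32 mm high, centre 64 mm above the bench, top 80 mm. Lies at (0, -126, +26.5) mm from tote_mid in the tote's frame. Pinch it across its thickness, one finger inside the tote and one outside.
- latch_grip (a point): Centre of the latch's black grip on the middle of the hopper's -x wall, 259 mm above the bench at rest: a level bar sticking out to the hopper's -x, 64 mm long (x), 16 mm wide (y), 13 mm thick, free on both sides and above to be pinched across the 16 mm. Its axes are the hopper's at rest. Lift it (1 to 2 N) to release the floor; let go, it falls back by its spring and weight.
- latch_pin (a point): The pin the latch turns on, along the hopper's y, at hopper (-75, 0, 255) mm; the grip's centre is 47 mm out from it towards -x and 4 mm above it. A hook below the pin holds the keeper rod on the floor's free edge.
- latch (a joint): Latch angle, rad: 0 = at rest, grip level, hook in under the keeper; grows as the grip is lifted, stop at 0.6. The floor is released at about 0.3. When the floor is swung shut its keeper rod pushes the sloped hook aside and the hook snaps back to 0 under it.
- floor (a joint): Angle of the hinged steel floor, rad: 0 = shut, grows as it swings down, stop at 1.2 (less if it rests on packs). Unlatched it falls by its weight and stays down until swung shut with the crank; latched it rests below 0.02. Fully down, its free edge hangs about 80 mm above the bench, just over a docked tote.
- hinge (a point): Middle of the floor's hinge shaft, along the hopper's y, at hopper (69, 0, 217) mm; axes as the hopper's. The shaft runs on beyond the +y end plate, where the crank is fixed to it.
- crank_grip (a point): Middle of the crank handle, a black sleeve 18 mm thick, 66 mm long, free to spin, parallel to the hopper's y, 142 mm from the hinge point along +y (crank arm at 105 mm). Crank radius 85 mm: straight up over the shaft when the floor is shut, leaning to the hopper's -x by the floor's angle when open. Swing it back up this arc to shut the floor: about 3 N, slightly more at the end. Its axes turn with the floor.
- pack1_mid (a point): Centre of battery pack 1: black plastic block 90 x 40 x 24 mm (its x, y, z), 0.1 to 0.2 kg, lying loose in the hopper at the start.
- pack2_mid (a point): Centre of battery pack 2: black plastic block 90 x 40 x 24 mm (its x, y, z), 0.1 to 0.2 kg, lying loose in the hopper at the start.
- pack3_mid (a point): Centre of battery pack 3: black plastic block 90 x 40 x 24 mm (its x, y, z), 0.1 to 0.2 kg, lying loose in the hopper at the start.
- pack4_mid (a point): Centre of battery pack 4: black plastic block 90 x 40 x 24 mm (its x, y, z), 0.1 to 0.2 kg, lying loose in the hopper at the start.
- foot_switch: Bystander, leave alone: grey twin-treadle foot switch, 200 x 160 x 52 mm, origin centre of underside.
- meter: Bystander, leave alone: black and grey handheld meter, 165 x 80 x 45 mm, origin centre of underside.
- adaptor: Bystander, leave alone: black power adaptor, 130 x 60 x 34 mm, origin centre of underside.
- cleaner_can: Bystander, leave alone: upright spray can, 54 mm diameter, 165 mm high, origin centre of underside.
- screwdriver: Bystander, leave alone: screwdriver 200 mm long lying on the bench, origin on its underside at mid length.

How it is judged (in metres and radians):
On the way, in this order (a step that is already met when the one before it is completed fails the run):
1. the tote stands fully home under the hopper with the floor still shut (horizontal distance between tote_mid and dock below 0.015 m and angle between the y axis of tote_mid and the y axis of dock, either way round below 0.1 rad and height (world z) of tote_mid below 0.045 m and value of joint floor below 0.05 rad), for 0.2 s.
2. the floor has dropped open and all four packs lie in the tote (value of joint floor above 0.7 rad and x of pack1_mid in the frame of tote_mid between -0.083 and 0.083 m and y of pack1_mid in the frame of tote_mid between -0.128 and 0.128 m and z of each of pack1_mid, pack2_mid, pack3_mid, pack4_mid in the frame of tote_mid below 0.06 m and x of pack2_mid in the frame of tote_mid between -0.083 and 0.083 m and y of pack2_mid in the frame of tote_mid between -0.128 and 0.128 m and x of pack3_mid in the frame of tote_mid between -0.083 and 0.083 m and y of pack3_mid in the frame of tote_mid between -0.128 and 0.128 m and x of pack4_mid in the frame of tote_mid between -0.083 and 0.083 m and y of pack4_mid in the frame of tote_mid between -0.128 and 0.128 m), for 0.2 s.
At the end, for the whole second after the job is handed in: The tote stands on the bench within 15 mm of its docked place, square within 0.1 rad; all four packs' centres are inside its walls, at most 60 mm above its centre; the floor is shut (below 0.03 rad) and the latch is back under it (below 0.08 rad) (horizontal distance between tote_mid and dock below 0.015 m and angle between the y axis of tote_mid and the y axis of dock, either way round below 0.1 rad and height (world z) of tote_mid below 0.045 m and x of pack1_mid in the frame of tote_mid between -0.083 and 0.083 m and y of pack1_mid in the frame of tote_mid between -0.128 and 0.128 m and z of each of pack1_mid, pack2_mid, pack3_mid, pack4_mid in the frame of tote_mid below 0.06 m and x of pack2_mid in the frame of tote_mid between -0.083 and 0.083 m and y of pack2_mid in the frame of tote_mid between -0.128 and 0.128 m and x of pack3_mid in the frame of tote_mid between -0.083 and 0.083 m and y of pack3_mid in the frame of tote_mid between -0.128 and 0.128 m and x of pack4_mid in the frame of tote_mid between -0.083 and 0.083 m and y of pack4_mid in the frame of tote_mid between -0.128 and 0.128 m and value of joint floor below 0.03 rad and value of joint latch below 0.08 rad); the robot touches nothing.
It fails at once if the floor was let down while the tote was not home under the hopper (value of joint floor above 0.2 rad and horizontal distance between tote_mid and dock above 0.03 m).
It fails at once if another thing on the bench was shifted by more than 30 mm or tipped (distance of any of foot_switch, meter, adaptor, cleaner_can, screwdriver from where it was at the start of the episode above 0.03 m or angle between any of foot_switch, meter, adaptor, cleaner_can's own z axis and vertical above 0.4 rad).
It also fails if it takes over 69 s, if anything falls off the work surface, if the arm or the gripper's body presses on something with over 40 N, if the wrist force passes 120 N, or if a joint passes its speed limit or range.

## Working session

There is one attempt and no reset: what is moved stays moved. The work goes in short steps, Python scripts to look and compute and a tool call to move; the robot and the scene stay as the last step left them, time stands still between calls to the robot, and variables do not carry over. Pictures are saved under pics/ and viewed, at most 10 in all, crops included, and the job is handed in when it is done.

Besides the shell and the picture viewer there is one more tool, called as name(argument=value, ...), one argument or row to a line, values as JSON. send_rows: Moves the arm, as the interface text tells. Its arguments: {"type":"object","properties":{"targets":{"type":"string"},"grip_force":{"type":"number"}},"required":["targets"]}

```bash
ls; mkdir -p pics
python3 - <<'E'
from workcell import env, eyes
import cv2
print(env.state())
for n in ("scene","side"):
    f=eyes.grab_frame(n); cv2.imwrite(f"pics/{n}0.png",f["image"]); print({k:v for k,v in f.items() if k!="image"})
E
```

```text
pics
{'time_s': 0.0, 'qpos': array([-1.14539510e+00,  1.83528469e+01,  8.97075454e+01, -5.35191891e-04,
        7.20427148e+01, -1.14639901e+00]), 'qvel': array([-0.04151087, -0.08503205,  0.08810431, -0.00604496, -0.03044769,
       -0.04807914]), 'effort': array([-5.01459035e-04, -4.12465632e+01, -2.31973493e+01,  7.28826877e-02,
        4.58198413e-02, -1.41870069e-04]), 'ee_pos': array([5.74491946e+02, 1.31648245e-02, 2.13100468e+02]), 'ee_rot': array([-1.79896903e+02, -1.55415153e-03,  9.00011680e+01]), 'force': array([ 0.61777016, -0.58147021, -0.39264859]), 'torque': array([ 0.02568643, -0.03547595,  0.01650545]), 'gripper_force': 0.0, 'gripper_width': 90.81442972070612}
{'fovy': 43.21134050490545, 'cx': 320.6655941232445, 'cy': 242.0496510166703, 'D': array([-0.09271572,  0.        ,  0.        ,  0.        ,  0.        ]), 'eye': array([1401.37666991,  -24.18813961, 1507.72470919]), 'attitude': array([32.84590361, -0.63991473, 86.30047734])}
{'fovy': 56.47781441907953, 'cx': 321.03224416612596, 'cy': 241.00586348219736, 'D': array([-0.06915761,  0.        ,  0.        ,  0.        ,  0.        ]), 'eye': array([  2.97862323, 754.15553398, 822.60675956]), 'attitude': array([  55.06031119,    0.92842812, -142.85815385])}
```

View pics/scene0.png

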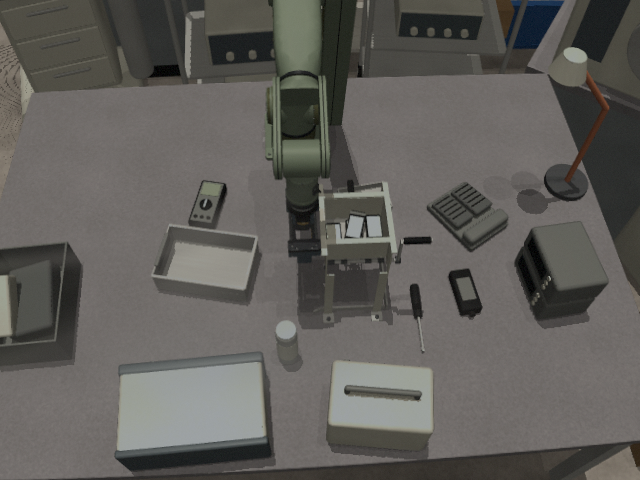

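View pics/side0.png

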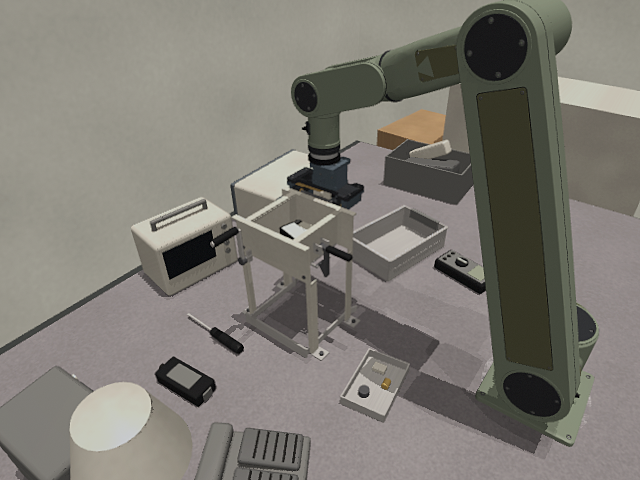

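```bash
cat > h.py <<'E'
import numpy as np, cv2
from scipy.spatial.transform import Rotation as R
from workcell import env, eyes
def cam(f):
    fl=240/np.tan(np.radians(f["fovy"]/2)); K=np.array([[fl,0,f["cx"]],[0,fl,f["cy"]],[0,0,1]])
    A=R.from_euler("xyz",f["attitude"],degrees=True).as_matrix()
    return K,np.array(f["D"],float),A@np.diag([1,-1,-1]),np.array(f["eye"])
def proj(c,P):
    K,D,A,e=c; P=np.atleast_2d(P).astype(float)
    return cv2.projectPoints(P,cv2.Rodrigues(A.T)[0],-A.T@e,K,D)[0][:,0]
def ray(c,uv,z):
    K,D,A,e=c
    n=cv2.undistortPoints(np.array(uv,float).reshape(-1,1,2),K,D)[:,0]
    d=np.c_[n,np.ones(len(n))]@A.T
    return e+d*((z-e[2])/d[:,2])[:,None]
def hp(h,P): # hopper/tote local->world, h=(x,y,yaw deg)
    c,s=np.cos(np.radians(h[2])),np.sin(np.radians(h[2])); P=np.atleast_2d(P)
    return P@np.array([[c,s,0],[-s,c,0],[0,0,1]])+[h[0],h[1],0]
E
python3 - <<'E'
from h import *
import pickle
F={n:eyes.grab_frame(n) for n in("scene","side")}; pickle.dump(F,open("f0.pkl","wb"))
def crop(f,x,y,w,h,s):
    return cv2.resize(F[f]["image"][y:y+h,x:x+w],None,fx=s,fy=s,interpolation=cv2.INTER_CUBIC)
cv2.imwrite("pics/a.png",crop("scene",305,175,140,150,4))
t=crop("scene",145,215,125,95,4); u=crop("side",345,195,110,95,4)[:, :]
m=np.zeros((600,800,3),np.uint8); m[:300,:400]=t[:300,:400]; m[300:,:400]=u[:300,:400]
u=crop("side",225,180,140,180,3.3)[:600,:400]; m[:u.shape[0],400:400+min(400,u.shape[1])]=u[:,:400]
cv2.imwrite("pics/b.png",m)
E
```

```text
(no output)
```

View pics/a.png

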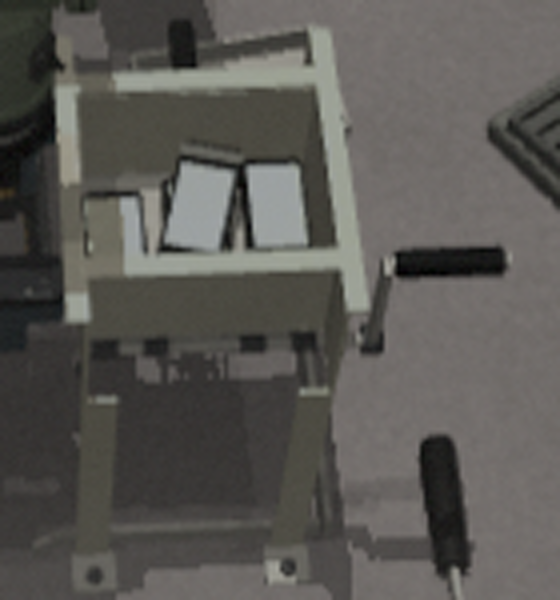

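View pics/b.png

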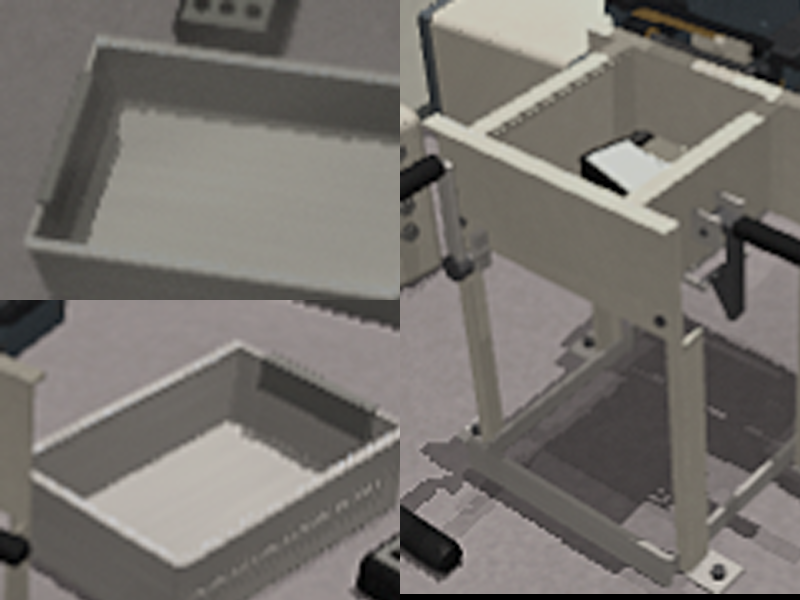

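Run:
```python
from h import *
import pickle
from scipy.optimize import least_squares
F=pickle.load(open("f0.pkl","rb")); C={n:cam(f) for n,f in F.items()}
s=lambda u,v:(305+u/4,175+v/4); d=lambda u,v:(225+(u-400)/3.3,180+v/3.3)
H=[("scene",s(319,27),(-105,77,310)),("scene",s(359,308),(105,77,310)),("scene",s(77,318),(105,-77,310)),
("scene",s(397,264),(69,109,302)),("scene",s(508,261),(69,175,302)),
("scene",s(182,20),(-154,0,265)),
("side",d(430,120),(105,77,310)),("side",d(675,228),(-105,77,310)),("side",(212,244),(69,175,302)),("side",(352,257),(-154,0,259))]
def fit(L,x0,dz=0):
    f=lambda x:np.concatenate([proj(C[n],hp(x,P))[0]-np.array(p) for n,p,P in L])
    r=least_squares(f,x0,loss="soft_l1"); return r.x,f(r.x).reshape(-1,2).round(1)
h,res=fit(H,(600,110,0)); print(h,res.tolist())
t=lambda u,v:(145+u/4,215+v/4); b=lambda u,v:(345+u/4,195+(v-300)/4)
T=[("scene",t(98,38),(-85,-130,75)),("scene",t(28,243),(85,-130,75)),("side",b(238,345),(85,-130,75)),("side",b(182,568),(-85,130,75)),("side",b(33,452),(85,130,75)),
("scene",(258,236),(-85,130,75)),("scene",(251,292),(85,130,75))]
q,res=fit(T,(600,-250,0)); print(q,res.tolist())
np.save("pose.npy",[h,q])
for nm,u in (("meter",[(190,222),(212,227),(226,183),(203,181)]),("can",[(286,330)])): print(nm,ray(C["scene"],u,45 if nm=="meter" else 165).round())
m=F["scene"]["image"].copy()
def line(x,P): 
    for p in proj(C["scene"],hp(x,P)): cv2.circle(m,tuple(int(round(v)) for v in p),1,(0,0,255),-1)
line(h,[(x,y,310) for x in(-105,105) for y in(-77,77)]+[(x,y,310) for x in(-63,63) for y in(-78,78)]+[(69,109,302),(69,175,302),(-154,0,259),(-90,0,259),(0,0,310)])
line(q,[(x,y,75) for x in(-85,85) for y in(-130,130)]+[(0,-126,80)])
cv2.imwrite("pics/c.png",cv2.resize(m[170:330,140:450],None,fx=2.5,fy=2.5,interpolation=2))
```

```text
[562.50183177 130.52165295  -0.65071135] [[-1.4, -0.2], [-1.5, 0.2], [3.1, 0.3], [0.1, -0.4], [-0.3, -0.7], [-0.0, -1.4], [0.2, -1.4], [-0.3, -0.9], [-0.4, 0.2], [-1.5, 1.8]]
[ 504.07655786 -269.3795907   -11.88414981] [[-0.1, -0.1], [0.3, -0.5], [-0.4, -0.8], [-0.7, -0.7], [-6.4, 2.4], [-0.1, -0.3], [-5.6, -4.1]]
meter [[ 368. -326.   45.]
 [ 390. -261.   45.]
 [ 228. -223.   45.]
 [ 216. -294.   45.]]
can [[785. -53. 165.]]
```

View pics/c.png

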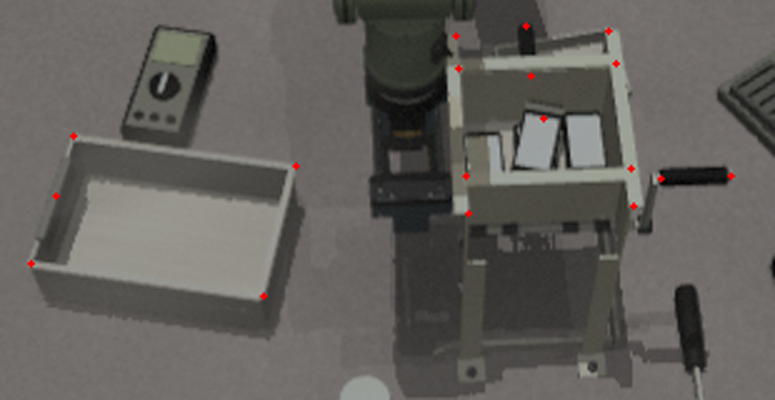

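send_rows(
  targets="-0.12 -0.015 0 0 0 0 100;-0.12 -0.015 0 0 0 0 100;-0.12 -0.015 0 0 0 0 100;-0.393 -0.097 0.064 0 0 -78 100;-0.393 -0.097 0.064 0 0 -78 100;-0.393 -0.097 0.064 0 0 -78 100;-0.393 -0.097 0.064 0 0 -78 100;-0.393 -0.097 0.064 0 0 -78 100;-0.393 -0.097 0.064 0 0 -78 100;-0.393 -0.097 0.064 0 0 -78 100;-0.393 -0.097 0.064 0 0 -78 100;-0.393 -0.097 0.064 0 0 -78 100",
  grip_force=25,
)

```text
time_s: 1.2
ee_pos: [475.9, -396.5, 148.2]
ee_rot: [-180.0, -0.1, 152.0]
force: [0.4, 1.4, -0.8]
gripper_width: 91.4
gripper_force: 0.0
```

send_rows(
  targets="0 0 0 0 0 -13.7 100;0 0 0 0 0 -13.7 100;0 0 0 0 0 -13.7 100;0 0 0 0 0 -13.7 100",
)

```text
time_s: 1.53
ee_pos: [477.9, -392.9, 149.7]
ee_rot: [180.0, -0.0, 165.4]
force: [0.8, -0.5, 0.3]
gripper_width: 91.1
gripper_force: 0.0
```

```bash
cat >> h.py <<'E'
def plan(p,yaw=None,rot=None):
    "tool shift (m) and turn (deg) from the present pose to world p (mm), tool down at yaw or Rotation rot"
    s=env.state(); A=R.from_euler("xyz",s["ee_rot"],degrees=True)
    B=rot if rot is not None else R.from_euler("xyz",[180,0,yaw],degrees=True)
    sh=A.inv().apply(np.array(p)-s["ee_pos"])/1000
    print("at",s["ee_pos"].round(1),s["ee_rot"].round(2),"shift",sh.round(4),"turn",np.degrees((A.inv()*B).as_rotvec()).round(2))
E
python3 - <<'E'
from h import *
h,q=np.load("pose.npy"); g=hp(q,(0,-126,45))[0]; print(g); plan(g,180+q[2])
f=eyes.grab_frame("wrist"); m=f["image"].copy(); c=cam(f)
for P in [(0,-126,80),(-55,-126,80),(55,-126,80),(-85,-130,75),(85,-130,75)]:
    p=proj(c,hp(q,P))[0]; print(p.round()); cv2.circle(m,tuple(int(v) for v in np.clip(p,-999,999)),3,(0,0,255),-1)
cv2.imwrite("pics/w1.png",m)
E
```

```text
[ 478.12893879 -392.67890564   45.        ]
at [ 477.9 -392.9  149.7] [ 1.7998e+02 -2.0000e-02  1.6541e+02] shift [-0.0002  0.0003  0.1047] turn [ 0.02 -0.02 -2.71]
[318. 252.]
[314. 170.]
[322. 324.]
[306. 121.]
[318. 355.]
```

View pics/w1.png

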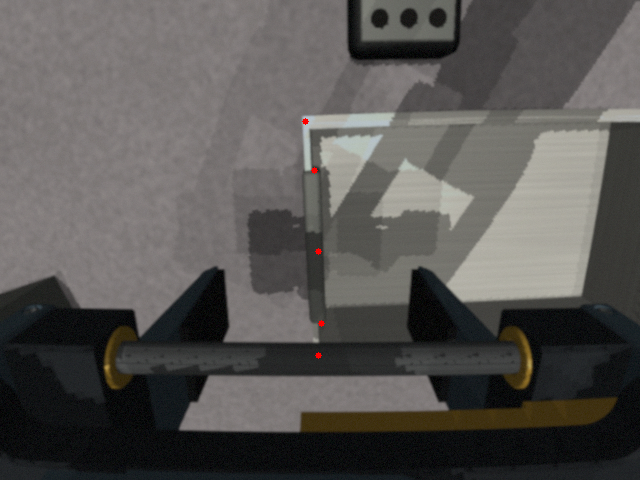

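The wrist view shows the strip at columns 305–323, rows 168–322, matching the projected points; it is centred between the fingers. I'll descend and pinch it.

send_rows(
  targets="0 0 0.04 0 0 -2.7 100;0 0 0.075 0 0 -2.7 100;0 0 0.105 0 0 -2.7 100;0 0 0.105 0 0 -2.7 100;0 0 0.105 0 0 -2.7 100;0 0 0.105 0 0 -2.7 0;0 0 0.105 0 0 -2.7 0;0 0 0.105 0 0 -2.7 0;0 0 0.105 0 0 -2.7 0;0 0 0.105 0 0 -2.7 0;0 0 0.105 0 0 -2.7 0;0 0 0.105 0 0 -2.7 0",
  grip_force=25,
)

```text
time_s: 2.58
ee_pos: [478.1, -393.1, 45.3]
ee_rot: [-180.0, 0.0, 168.3]
force: [-0.7, 0.6, 0.2]
gripper_width: 47.3
gripper_force: 0.0
```

Run:
```python
from h import *
h,q=np.load("pose.npy")
for y in (-300,-285,-250,-178): g=hp(h,(0,y,45))[0]; print(y,g); plan(g,180+h[2])
```

```text
-300 [ 559.09478835 -169.45899985   45.        ]
at [ 478.1 -393.1   45.3] [-1.7999e+02  3.0000e-02  1.6827e+02] shift [-0.0339  0.2354  0.0003] turn [-1.000e-02  3.000e-02 -1.108e+01]
-285 [ 559.26514052 -154.45996721   45.        ]
at [ 478.1 -393.1   45.3] [-1.7999e+02  3.0000e-02  1.6827e+02] shift [-0.031   0.2501  0.0003] turn [-1.000e-02  3.000e-02 -1.108e+01]
-250 [ 559.66262892 -119.46222438   45.        ]
at [ 478.1 -393.1   45.3] [-1.7999e+02  3.0000e-02  1.6827e+02] shift [-2.430e-02  2.845e-01  2.000e-04] turn [-1.000e-02  3.000e-02 -1.108e+01]
-178 [560.48031934 -47.46686771  45.        ]
at [ 478.1 -393.1   45.3] [-1.7999e+02  3.0000e-02  1.6827e+02] shift [-1.040e-02  3.551e-01  2.000e-04] turn [-1.000e-02  3.000e-02 -1.108e+01]
```

send_rows(
  targets="0 0 0 0 0 0 0;0 0 0 0 0 0 0;0 0 0 0 0 0 0;0 0 0 0 0 0 0;0 0 0 0 0 0 0;0 0 0 0 0 0 0;0 0 0 0 0 0 0",
)

```text
time_s: 3.17
ee_pos: [478.5, -393.3, 44.9]
ee_rot: [-180.0, 0.1, 168.2]
force: [2.1, -1.4, -1.3]
gripper_width: 11.9
gripper_force: 25.0
```

Run:
```python
from h import *
h,q=np.load("pose.npy"); print(env.state()["gripper_force"])
g=hp(h,(0,-385,45))[0]; print(g); plan(g,180+h[2])
```

```text
24.976094663143158
[ 558.12945938 -254.45351814   45.        ]
at [ 478.5 -393.3   44.9] [-1.7999e+02  7.0000e-02  1.6822e+02] shift [-0.0496  0.1522 -0.    ] turn [ -0.02   0.07 -11.13]
```

send_rows(
  targets="-0.006 0.019 0 0 0 -1.4 0;-0.012 0.038 0 0 0 -2.8 0;-0.019 0.057 0 0 0 -4.2 0;-0.025 0.076 0 0 0 -5.6 0;-0.031 0.095 0 0 0 -7 0;-0.037 0.114 0 0 0 -8.4 0;-0.043 0.133 0 0 0 -9.8 0;-0.05 0.152 0 0 0 -11.1 0;-0.05 0.152 0 0 0 -11.1 0;-0.05 0.152 0 0 0 -11.1 0",
)

```text
time_s: 4.0
ee_pos: [558.3, -253.0, 44.9]
ee_rot: [179.9, 0.0, 179.4]
force: [1.6, 3.6, -0.2]
gripper_width: 11.8
gripper_force: 25.0
```

Run:
```python
from h import *
h,q=np.load("pose.npy"); print(env.state()["force"])
for y in (-300,-180): g=hp(h,(0,y,45))[0]; print(g); plan(g,180+h[2])
f=eyes.grab_frame("scene"); cv2.imwrite("pics/d.png",cv2.resize(f["image"][170:330,170:450],None,fx=2.8,fy=2.8,interpolation=2))
```

```text
[ 1.60534924  3.6210263  -0.20994415]
[ 559.09478835 -169.45899985   45.        ]
at [ 558.3 -253.    44.9] [1.7994e+02 1.0000e-02 1.7944e+02] shift [ 0.      0.0835 -0.    ] turn [0.06 0.01 0.09]
[560.45760572 -49.46673873  45.        ]
at [ 558.3 -253.    44.9] [1.7994e+02 1.0000e-02 1.7944e+02] shift [-2.000e-04  2.035e-01  1.000e-04] turn [0.06 0.01 0.09]
```

View pics/d.png

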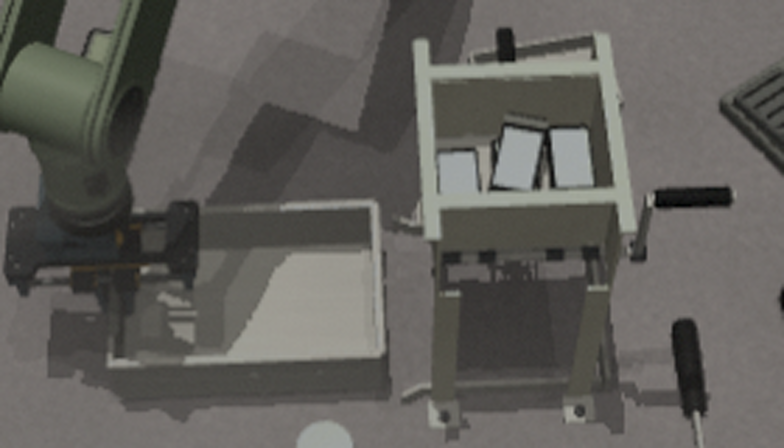

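send_rows(
  targets="0 0.012 0 0 0 0 0;0 0.024 0 0 0 0 0;0 0.036 0 0 0 0 0;0 0.048 0 0 0 0 0;0 0.06 0 0 0 0 0;0 0.072 0 0 0 0 0;0 0.084 0 0 0 0 0;0 0.084 0 0 0 0 0",
)

```text
time_s: 4.72
ee_pos: [558.5, -167.2, 44.9]
ee_rot: [179.9, -0.0, 179.5]
force: [-0.8, 2.8, -1.1]
gripper_width: 11.5
gripper_force: 25.0
```

send_rows(
  targets="0 0.015 0 0 0 0 0;0 0.03 0 0 0 0 0;0 0.045 0 0 0 0 0;0 0.06 0 0 0 0 0;0 0.075 0 0 0 0 0;0 0.09 0 0 0 0 0;0 0.105 0 0 0 0 0;0 0.118 0 0 0 0 0;0 0.118 0 0 0 0 0",
)

```text
time_s: 5.47
ee_pos: [559.9, -49.8, 44.9]
ee_rot: [179.9, -0.0, 179.5]
force: [-0.5, 2.5, -2.1]
gripper_width: 11.9
gripper_force: 25.0
```

send_rows(
  targets="0 0 0 0 0 0 45;0 0 0 0 0 0 45;0 0 0 0 0 0 45;0 0 0 0 0 0 45;0 0 0 0 0 0 45;0 0 -0.03 0 0 0 45;0 0 -0.055 0 0 0 45;0 -0.03 -0.055 0 0 0 0;0 -0.05 -0.055 0 0 0 0;0 -0.05 -0.03 0 0 0 0;0 -0.05 0 0 0 0 0;0 -0.05 0 0 0 0 0",
)

```text
time_s: 6.47
ee_pos: [555.6, -102.4, 40.6]
ee_rot: [179.9, -0.5, 179.3]
force: [-0.7, -0.7, -0.8]
gripper_width: 10.4
gripper_force: 0.0
```

send_rows(
  targets="0 0.01 0 0 0 0 0;0 0.02 0 0 0 0 0;0 0.026 0 0 0 0 0;0 0.03 0 0 0 0 0;0 0.034 0 0 0 0 0;0 0.038 0 0 0 0 0;0 0.04 0 0 0 0 0;0 0.04 0 0 0 0 0",
)

```text
time_s: 7.13
ee_pos: [561.0, -62.8, 46.1]
ee_rot: [-179.9, 0.2, 179.4]
force: [-0.8, -3.7, 2.8]
gripper_width: 0.1
gripper_force: 2.0
```

send_rows(
  targets="0 0.002 0 0 0 0 0;0 0.004 0 0 0 0 0;0 0.006 0 0 0 0 0;0 0.008 0 0 0 0 0;0 0.008 0 0 0 0 0",
)

```text
time_s: 7.55
ee_pos: [561.1, -55.4, 46.1]
ee_rot: [-179.9, 0.2, 179.4]
force: [-0.1, -5.0, 5.3]
gripper_width: 0.7
gripper_force: 3.1
```

send_rows(
  targets="0 0.001 0 0 0 0 0;0 0.002 0 0 0 0 0;0 0.002 0 0 0 0 0",
)

```text
time_s: 7.8
ee_pos: [561.1, -53.7, 46.1]
ee_rot: [-179.9, 0.2, 179.4]
force: [0.0, -7.0, 5.6]
gripper_width: 0.4
gripper_force: 3.4
```

send_rows(
  targets="0 0.002 0 0 0 0 0;0 0.003 0 0 0 0 0;0 0.004 0 0 0 0 0;0 0.004 0 0 0 0 0",
)

```text
time_s: 8.13
ee_pos: [560.8, -52.6, 46.2]
ee_rot: [-179.6, 0.1, 179.5]
force: [-1.8, -16.7, 5.4]
gripper_width: 0.6
gripper_force: 8.7
```

send_rows(
  targets="0 0.002 0 0 0 0 0;0 0.003 0 0 0 0 0;0 0.003 0 0 0 0 0",
)

```text
time_s: 8.38
ee_pos: [559.8, -52.3, 46.3]
ee_rot: [-179.3, 0.0, 179.6]
force: [-4.8, -26.8, 6.8]
gripper_width: 0.2
gripper_force: 13.7
```

Force rises to 27 N at a standstill, so the tote is against the stop. I'll back off and rise.

send_rows(
  targets="0 -0.03 0 0 0 0 0;0 -0.05 0 0 0 0 0;0 -0.05 -0.05 0 0 0 0;0 -0.05 -0.1 0 0 0 0;0.05 -0.05 -0.14 0 0 0 50;0.05 -0.05 -0.18 0 0 0 50;0.05 -0.05 -0.22 0 0 0 50;0.05 -0.05 -0.26 0 0 0 50;0.05 -0.05 -0.3 0 0 0 50;0.05 -0.05 -0.3 0 0 0 50;0.05 -0.05 -0.3 0 0 0 50",
  grip_force=10,
)

```text
time_s: 9.3
ee_pos: [511.4, -94.6, 351.1]
ee_rot: [-179.9, 0.7, 179.4]
force: [0.7, -1.6, -0.2]
gripper_width: 43.9
gripper_force: 0.0
```

Run:
```python
from h import *
h,q=np.load("pose.npy")
f=eyes.grab_frame("scene"); c=cam(f); m=f["image"].copy()
t=hp(h,(0,-38,0))[0]; t=(t[0],t[1],h[2])
for P in [(x,-130,75) for x in(-85,85)]+[(-55,-126,80),(55,-126,80)]: 
    p=proj(c,hp(t,P))[0]; cv2.circle(m,tuple(int(round(v)) for v in p),0,(0,0,255),-1)
a=cv2.resize(m[170:320,240:440],None,fx=2.6,fy=2.6,interpolation=2)
s=eyes.grab_frame("side"); c=cam(s); m=s["image"].copy()
for P in [(-154,0,259),(-90,0,259)]:
    p=proj(c,hp(h,P))[0]; cv2.circle(m,tuple(int(round(v)) for v in p),0,(0,0,255),-1)
b=cv2.resize(m[200:350,230:400],None,fx=1.6,fy=1.6,interpolation=2)
o=np.zeros((400,800,3),np.uint8); o[:a.shape[0],:520]=a; o[:b.shape[0],525:525+b.shape[1]]=b; cv2.imwrite("pics/e.png",o)
for p in ((-134,0,335),(-134,0,240)): plan(hp(h,p)[0],180+h[2])
```

```text
at [509.5 -94.3 345.4] [1.7997e+02 8.0000e-02 1.7939e+02] shift [0.0834 0.2255 0.0104] turn [0.03 0.08 0.04]
at [509.5 -94.3 345.4] [1.7997e+02 8.0000e-02 1.7939e+02] shift [0.0836 0.2254 0.1054] turn [0.03 0.08 0.04]
```

View pics/e.png

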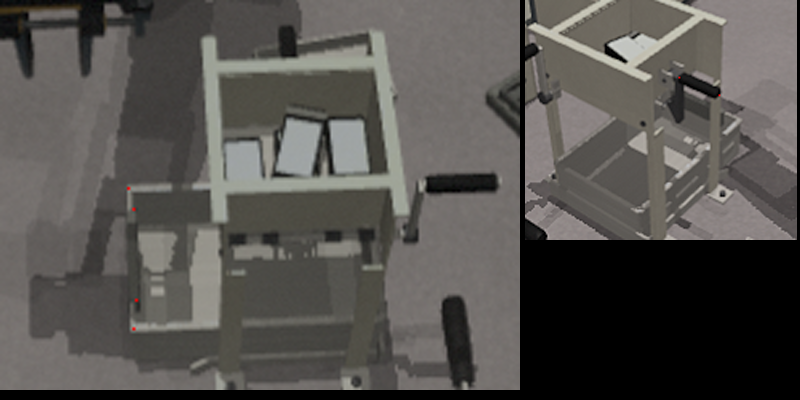

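The tote sits on the predicted docked corners, and the latch projection lands on the grip. Next I'll pinch the latch.

send_rows(
  targets="0.04 0 0 0 0 0 50;0.0835 0 0 0 0 0 50;0.0835 0.04 0 0 0 0 50;0.0835 0.08 0 0 0 0 50;0.0835 0.12 0 0 0 0 50;0.0835 0.16 0 0 0 0 50;0.0835 0.2 0 0 0 0 50;0.0835 0.2255 0 0 0 0 50;0.0835 0.2255 0.03 0 0 0 50;0.0835 0.2255 0.06 0 0 0 50;0.0835 0.2255 0.06 0 0 0 50",
)

```text
time_s: 10.32
ee_pos: [423.8, 131.2, 277.7]
ee_rot: [-179.8, -0.9, 179.5]
force: [-1.1, -0.7, -1.2]
gripper_width: 45.6
gripper_force: 0.0
```

send_rows(
  targets="0 0 0.02 0 0 0 50;0 0 0.045 0 0 0 50;0 0 0.045 0 0 0 50;0 0 0.045 0 0 0 0;0 0 0.045 0 0 0 0;0 0 0.045 0 0 0 0;0 0 0.045 0 0 0 0;0 0 0.045 0 0 0 0;0 0 0.045 0 0 0 0;0 0 0.045 0 0 0 0",
)

```text
time_s: 11.15
ee_pos: [429.1, 131.3, 240.9]
ee_rot: [-180.0, 0.1, 179.4]
force: [0.1, -2.4, 3.5]
gripper_width: 15.9
gripper_force: 10.0
```

send_rows(
  targets="-0.001 0 -0.006 0 0 0 0;-0.002 0 -0.012 0 0 0 0;-0.004 0 -0.018 0 0 0 0;-0.006 0 -0.023 0 0 0 0;-0.0075 0 -0.027 0 0 0 0;-0.0075 0 -0.027 0 0 0 0;-0.0075 0 -0.027 0 0 0 0;-0.0075 0 -0.027 0 0 0 0;-0.0075 0 -0.027 0 0 0 0;-0.0075 0 -0.027 0 0 0 0",
)

```text
time_s: 11.98
ee_pos: [436.2, 131.2, 267.5]
ee_rot: [-180.0, 0.1, 179.4]
force: [-1.9, -3.8, 3.9]
gripper_width: 16.0
gripper_force: 10.0
```

Run:
```python
from h import *
h,q=np.load("pose.npy"); print(env.state()["ee_pos"])
f=eyes.grab_frame("scene"); a=cv2.resize(f["image"][170:320,260:440],None,fx=2.6,fy=2.6,interpolation=2)
s=eyes.grab_frame("side"); b=cv2.resize(s["image"][200:370,190:370],None,fx=1.8,fy=1.8,interpolation=2)
o=np.zeros((400,800,3),np.uint8); o[:a.shape[0],:a.shape[1]]=a; o[:b.shape[0],470:470+b.shape[1]]=b; cv2.imwrite("pics/f.png",o)
```

```text
[436.19668108 131.2069807  267.5242032 ]
```

View pics/f.png

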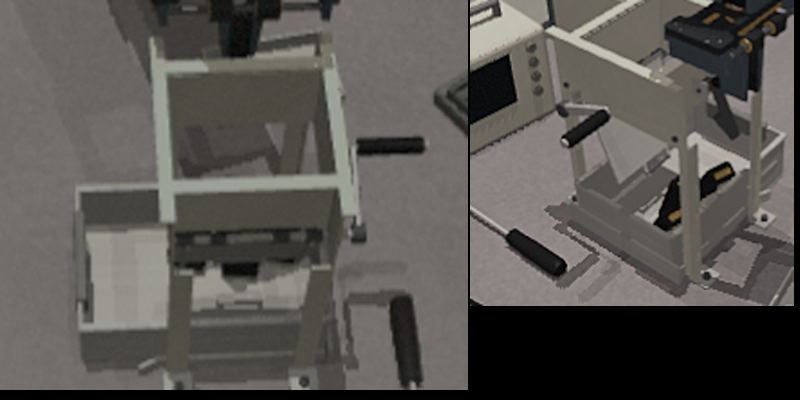

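The hopper is empty with the floor hanging down and packs in the tote. The crank handle has swung to about (397–423, 226) in the scene image. I'll release the latch and rise.

send_rows(
  targets="0 0 0 0 0 0 45;0 0 0 0 0 0 45;0 0 0 0 0 0 45;0 0 0 0 0 0 45;0 0 -0.02 0 0 0 45;0 0 -0.05 0 0 0 45;0 0 -0.09 0 0 0 45;0 0 -0.09 0 0 0 45",
)

```text
time_s: 12.75
ee_pos: [438.9, 132.7, 363.9]
ee_rot: [179.7, 0.7, 179.4]
force: [1.0, -0.1, -0.3]
gripper_width: 40.6
gripper_force: 0.0
```

Run:
```python
from h import *
from scipy.optimize import least_squares
h,q=np.load("pose.npy")
C={n:cam(eyes.grab_frame(n)) for n in("scene","side")}
L=[("scene",(397.3,226.5),109),("scene",(423.5,225.4),175),("side",(242.8,280.5),175),("side",(266,264),109)]
P=lambda t,y:hp(h,(69-85*np.sin(t),y,217+85*np.cos(t)))
f=lambda t:np.concatenate([proj(C[n],P(t[0],y))[0]-p for n,p,y in L])
r=least_squares(f,[1.]); print(r.x,f(r.x).round(1)); t=r.x[0]
for z in (80,-19): 
    g=P(t,146)[0]+[0,0,z]; print(g); plan(g,90+h[2])
```

```text
[1.22618982] [ 0.2 -0.3 -0.2 -0.2 -0.5  0.2 -1.1  0.5]
[553.15791698 276.63719312 325.7152395 ]
at [436.8 132.  358.3] [179.9    0.21 179.39] shift [-0.1147  0.1458  0.0332] turn [2.400e-01 9.000e-02 9.004e+01]
[553.15791698 276.63719312 226.7152395 ]
at [436.8 132.  358.3] [179.9    0.21 179.39] shift [-0.1144  0.1456  0.1322] turn [2.400e-01 9.000e-02 9.004e+01]
```

send_rows(
  targets="-0.02 0.04 0 0 0 0 60;-0.05 0.08 0 0 0 0 60;-0.08 0.11 0 0 0 20 60;-0.1145 0.1457 0 0 0 90 60;-0.1145 0.1457 0 0 0 90 60;-0.1145 0.1457 0 0 0 90 60;-0.1145 0.1457 0 0 0 90 60;-0.1145 0.1457 0 0 0 90 60;-0.1145 0.1457 0 0 0 90 60;-0.1145 0.1457 0 0 0 90 60;-0.1145 0.1457 0 0 0 90 60;-0.1145 0.1457 0 0 0 90 60",
)

```text
time_s: 13.85
ee_pos: [551.6, 276.0, 354.7]
ee_rot: [-179.8, 0.0, 107.4]
force: [1.0, -0.3, 0.6]
gripper_width: 54.5
gripper_force: 0.0
```

send_rows(
  targets="0 0 0 0 0 14 60;0 0 0 0 0 14 60;0 0 0 0 0 14 60;0 0 0 0 0 14 60",
)

```text
time_s: 14.18
ee_pos: [551.7, 276.0, 355.4]
ee_rot: [-179.9, 0.0, 93.9]
force: [-0.5, 0.4, -0.3]
gripper_width: 54.7
gripper_force: 0.0
```

Run:
```python
from h import *
h,q=np.load("pose.npy")
plan((553.2,276.6,229),90+h[2])
```

```text
at [551.7 276.  355.4] [-1.7986e+02  4.0000e-02  9.3940e+01] shift [0.0006 0.0018 0.1264] turn [-0.14  0.05  4.59]
```

send_rows(
  targets="0.001 0.002 0.035 0 0 4.6 60;0.001 0.002 0.07 0 0 4.6 60;0.001 0.002 0.1 0 0 4.6 60;0.001 0.002 0.1265 0 0 4.6 60;0.001 0.002 0.1265 0 0 4.6 60;0.001 0.002 0.1265 0 0 4.6 0;0.001 0.002 0.1265 0 0 4.6 0;0.001 0.002 0.1265 0 0 4.6 0;0.001 0.002 0.1265 0 0 4.6 0;0.001 0.002 0.1265 0 0 4.6 0;0.001 0.002 0.1265 0 0 4.6 0;0.001 0.002 0.1265 0 0 4.6 0",
  grip_force=20,
)

```text
time_s: 15.18
ee_pos: [554.1, 277.3, 231.4]
ee_rot: [179.9, -0.0, 89.2]
force: [-1.2, 1.0, 4.3]
gripper_width: 17.5
gripper_force: 20.0
```

Run:
```python
from h import *
s=env.state(); print(s["gripper_width"],s["gripper_force"],s["ee_rot"],s["ee_pos"])
t0=1.2; p=lambda t:np.array([-85*np.sin(t),85*np.cos(t)])
for t in list(np.linspace(1.1,0,12))+[-.03]: print(round(t,2),((p(t)-p(t0))*[1,-1]/1000).round(4))
```

```text
17.523224930590075 20.000174939632416 [ 1.79945874e+02 -4.62475788e-02  8.91655235e+01] [554.09245575 277.30621039 231.41516306]
1.1 [ 0.0035 -0.0078]
1.0 [ 0.0077 -0.0151]
0.9 [ 0.0126 -0.022 ]
0.8 [ 0.0182 -0.0284]
0.7 [ 0.0245 -0.0342]
0.6 [ 0.0312 -0.0394]
0.5 [ 0.0385 -0.0438]
0.4 [ 0.0461 -0.0475]
0.3 [ 0.0541 -0.0504]
0.2 [ 0.0623 -0.0525]
0.1 [ 0.0707 -0.0538]
0.0 [ 0.0792 -0.0542]
-0.03 [ 0.0818 -0.0542]
```

send_rows(
  targets="0 0.0035 -0.0078 0 0 0 0;0 0.0077 -0.0151 0 0 0 0;0 0.0126 -0.022 0 0 0 0;0 0.0182 -0.0284 0 0 0 0;0 0.0245 -0.0342 0 0 0 0;0 0.0312 -0.0394 0 0 0 0;0 0.0385 -0.0438 0 0 0 0;0 0.0461 -0.0475 0 0 0 0;0 0.0541 -0.0504 0 0 0 0;0 0.0541 -0.0504 0 0 0 0",
)

```text
time_s: 16.02
ee_pos: [609.9, 276.5, 282.3]
ee_rot: [179.9, -0.1, 89.1]
force: [-3.6, 1.0, 3.8]
gripper_width: 17.4
gripper_force: 20.0
```

send_rows(
  targets="0 0.0042 -0.0012 0 0 0 0;0 0.0082 -0.0021 0 0 0 0;0 0.0124 -0.0028 0 0 0 0;0 0.0166 -0.0034 0 0 0 0;0 0.021 -0.0037 0 0 0 0;0 0.0251 -0.0038 0 0 0 0;0 0.0251 -0.0038 0 0 0 0",
)

```text
time_s: 16.6
ee_pos: [633.4, 276.2, 285.6]
ee_rot: [180.0, -0.0, 89.2]
force: [-3.5, 0.9, 5.6]
gripper_width: 17.4
gripper_force: 20.0
```

send_rows(
  targets="0 0.001 0 0 0 0 0;0 0.002 0 0 0 0 0;0 0.003 0 0 0 0 0;0 0.003 0 0 0 0 0",
)

```text
time_s: 16.93
ee_pos: [633.5, 276.1, 285.6]
ee_rot: [-179.7, -0.0, 89.2]
force: [-9.5, 1.0, 6.7]
gripper_width: 17.6
gripper_force: 20.0
```

send_rows(
  targets="0 0.001 0 0 0 0 0;0 0.002 0 0 0 0 0;0 0.003 0 0 0 0 0;0 0.003 0 0 0 0 0",
)

```text
time_s: 17.27
ee_pos: [633.6, 276.2, 285.5]
ee_rot: [-179.3, 0.0, 89.2]
force: [-17.5, 0.1, 8.8]
gripper_width: 17.8
gripper_force: 20.0
```

send_rows(
  targets="0 -0.004 0 0 0 0 0;0 -0.007 0 0 0 0 0;0 -0.009 0 0 0 0 0;0 -0.009 0 0 0 0 0",
)

```text
time_s: 17.6
ee_pos: [632.9, 276.2, 285.6]
ee_rot: [179.6, -0.1, 89.1]
force: [3.5, 2.5, 5.0]
gripper_width: 17.7
gripper_force: 20.0
```

Pulling back meets resistance, so the latch has caught. I'll release the crank and withdraw upward.

send_rows(
  targets="0 0.001 0 0 0 0 60;0 0.001 0 0 0 0 60;0 0.001 0 0 0 0 60;0 0.001 0 0 0 0 60;0 0.001 0 0 0 0 60;0 0.001 0 0 0 0 60;0 0.001 -0.03 0 0 0 60;0 0.001 -0.06 0 0 0 60;0 0.001 -0.1 0 0 0 60;0.05 0.001 -0.12 0 0 0 60;0.05 0.001 -0.12 0 0 0 60;0.05 0.001 -0.12 0 0 0 60",
)

```text
time_s: 18.6
ee_pos: [632.0, 328.8, 406.0]
ee_rot: [179.8, -0.1, 89.3]
force: [-0.8, -0.2, -0.5]
gripper_width: 54.5
gripper_force: 0.0
```

Run:
```python
from h import *
h,q=np.load("pose.npy")
def ov(n,pts):
    f=eyes.grab_frame(n); c=cam(f); m=f["image"].copy()
    for p in proj(c,hp(h,pts)): cv2.circle(m,tuple(int(round(v)) for v in p),0,(0,0,255),-1)
    return m
pts=[(69,109,302),(69,175,302),(-154,0,259),(-85,-168,75),(85,-168,75)]
a=cv2.resize(ov("scene",pts)[170:320,260:440],None,fx=2.6,fy=2.6,interpolation=2)
b=cv2.resize(ov("side",pts)[200:370,190:370],None,fx=1.8,fy=1.8,interpolation=2)
o=np.zeros((400,800,3),np.uint8); o[:a.shape[0],:a.shape[1]]=a; o[:b.shape[0],470:470+b.shape[1]]=b; cv2.imwrite("pics/g.png",o)
```

```text
(no output)
```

View pics/g.png

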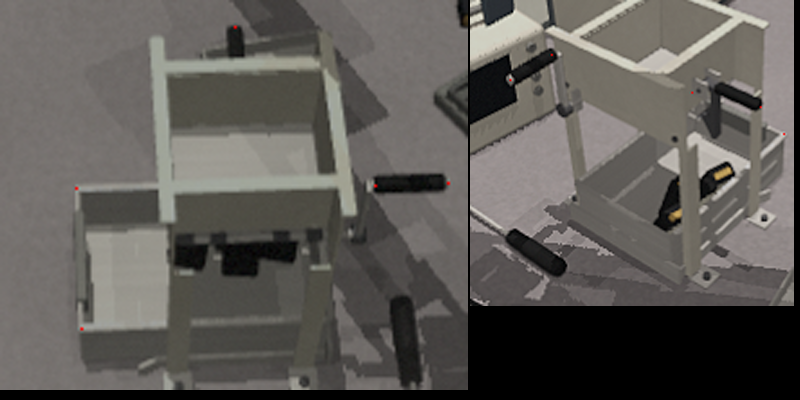

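The hopper's floor is shut, and the crank at (370–447, 185) is upright. The latch at (235, 27) is at rest, the tote is docked and the packs are in it. I'll hand in the job.

```bash
python3 -c "
from workcell import env
print(env.job_done())"
```

```text
the job is handed in; nothing more can be done
None
```

I handed the job in after 18.6 s of arm time; no verdict came back. The last pictures show the tote at its docked place against the back stop, the hopper empty with packs in the tote, the floor shut and latched, and the arm clear.

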